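Fasten the hasp of the long sample case

TASK

The samples in the longer of the two transport cases are ready for dispatch: swing that case's steel hasp over until it lies fully down on its catch, with the staple standing up through the slot, and let go. The shorter case is still being loaded, so leave its hasp standing open.

Things in the scene. Friction and masses are not known exactly. Their poses are not given: they have to be found in the camera images.
- long_case: Longer transport case, lid shut, fixed on the bench: grey, 200 (its x) by 320 (y) by 112 mm high. Origin: centre of its underside; z up, x to the catch side. Flat top: white lid x -100 to 23, grey deck x 25 to 100 mm. Hasp pin: along y at x 20, y 0, z 115.5 mm. Catch: steel staple at x 75, y 0, 5 mm thick (x), 17 wide (y), 16 high above the deck; 10 mm of it stands proud of the closed hasp.
- long_hasp (a joint): Longer case's hasp: steel strip 30 mm wide, 4 thick, 90 long from its pin; slot 46 to 64 mm from the pin takes the staple freely; plain tab beyond, end rolled 6 mm thick. Angle in rad: 0 flat along case +x on its catch (stop), 1.57 upright, more leans back over the lid; starts 1.75 to 2.2, limit 2.6. Stiff pin: stays where left, does not fall, no snap; 1 to 2 N at the end swings it.
- short_case: Shorter transport case, same materials, 200 (its x) by 200 (y) by 112 mm high, fixed on the bench to the left or right of the longer one. Same frame (origin centre of underside, x to the catch side), with the same hasp and catch at the same places as the longer case. To be left alone.
- short_hasp (a joint): Angle of the shorter case's hasp in rad, measured the same way (0 on its catch, 1.57 upright); starts 1.75 to 2.2, stays where left, and is to stay open.

How it is judged:
At the end, for the whole second after the job is handed in: The longer case's hasp lies down over its catch to within 10 degrees (joint below 0.175 rad) and the shorter case's hasp still stands open (joint above 1.4 rad) (value of joint long_hasp below 0.175 rad and value of joint short_hasp above 1.4 rad); the robot touches nothing.
It fails at once if the shorter case's hasp is swung towards its catch (value of joint short_hasp below 1.4 rad).
It also fails if it takes over 29 s, if anything falls off the work surface, if the arm or the gripper's body presses on something with over 40 N, if the wrist force passes 120 N, or if a joint passes its speed limit or range.

ROBOT

A 6-joint arm with a two-finger parallel gripper is mounted at the origin on the work surface. World frame = base frame: x ahead of the robot, y to its left, z up, the work surface at z = 0. Lengths are in m, angles in rad, forces in N, time in s.
With the tool pointing down it reaches from about 0.325 to 0.85 m from the base axis. Payload 15.5 kg.
Tool frame: the origin (TCP) lies at the very end of the fingers, on their centre line; the grasp point (between the pads) lies arm.grip_depth behind it (arm.grip_depth is the distance from the TCP to the grasp point, in m); z points along the fingers, y is the line along which they close (so a half turn about z gives the same grasp; the last joint's range is limited). The gripper opens to 91 mm and grips with 3 to 60 N. Pads are 32 mm wide; open, the fingers measure 118 mm over their backs; the gripper's body (76 mm by 178 mm) begins 60 mm behind the grasp point.
Start: joints at [-1.365, 0.494, 1.345, -0, 1.302, -0.096], TCP at [0.185, -0.597, 0.214] pointing down, gripper open.
Joint ranges: [-2.91, 2.91], [-0.82, 2.16], [0.22, 2.67], [-1.22, 4.37], [0.12, 2.79], [-3.08, 3.08]. Speed limits (rad/s): [1.89, 1.89, 2.57, 3.01, 3.01, 3.01].

INTERFACE

Orientations are given as a unit quaternion [x, y, z, w].
In Python, from cell import arm gives the robot as it stands. The module is installed in compiled form; this text tells all that it offers.
- The arm moves only by the tool send_rows, never from a script. Its argument "plan" is a list that holds one entry, the list of rows, each a list of 7 numbers: the turn, a rotation vector about the world's x, y, z in rad, then the shift along the world's x, y, z in m, then the finger opening in m, from 0 to 0.0912. In form: [[[rx, ry, rz, x, y, z, fingers], ...]]. A call has 1 to 12 rows; each row shifts and turns the commanded pose from where the row before left it; what a row does not reach is not made up. A row lasts 1/10 s, in which the tool goes at most 50 mm and 8.59 degrees, less where a joint would pass 70% of its speed; a pose out of reach is approached as far as the arm can. A call with a gripper value outside its range is refused whole. The fingers move at their own pace and stop on an object; "newtons" is the grip in N (left out, the last holds). Time passes only in rows, so rows that do not move let the fingers close. It gives the time, the measured TCP pose, the force, the opening and the grip force at its end, in the units of the state.
- arm.state(): the state, without advancing time (a new reading comes with each control period).
- arm.capture(name): name is "scene" or "top" or "wrist"; returns (picture, depth): 480x640x3 uint8, red, green, blue; 480x640 float32, m along the optical axis (not along the pixel's ray), 0 where there is no reading.
- arm.camera_params(name): a dict with "fx", "fy", "cx", "cy" (pixels), "pose" (4x4, takes a point from camera to world coordinates); the wrist camera has in their place "tool_from_camera" (4x4, takes a point from camera to tool coordinates, whose origin is the TCP and whose axes are the flange's). Camera axes: x right, y up, looking along -z (the intrinsics and any distortion apply to the point x, -y, -z); pixel columns grow to the right and rows downward; lengths in m; the calibration is good to about 2 mm. A picture is of the moment at which its call begins: read the wrist's pose just before it. camera_params takes no time and is no camera call.
- arm.hand_in(): hands the job in; it is judged then, once.
The state is a dict: "time_s": time; "joint_positions": joint angles; "qvel": joint speeds; "effort": joint torques, N m; "tool_pos": TCP position; "tool_rot": TCP orientation; "wrist_force": force on the tool from outside, world axes, zero at the start; "ft_torque": the same for the moment, N m; "gripper_width": finger opening in m; "grasp_force": force on a finger pad.
Only numpy, scipy, OpenCV 4.12 (cv2) and the standard library are available. Lean on these libraries where they do the work, as an engineer would, in place of code of your own. Each camera call takes 0.05 s, during which the arm holds its last target. There are 200 camera calls.

## Working session

There is one attempt and no reset: what is moved stays moved. The work goes in short steps, Python scripts to look and compute and a tool call to move; the robot and the scene stay as the last step left them, time stands still between calls to the robot, and variables do not carry over. Pictures are saved under pics/ and viewed, at most 10 in all, crops included, and the job is handed in when it is done.

Besides the shell and the picture viewer there is one more tool, called after "Emit:" by a JSON object that holds its "fn" and its "kwargs". send_rows: Moves the arm, as the interface text tells. Its arguments: {"type":"object","properties":{"plan":{"type":"array","items":{"type":"array","items":{"type":"array","items":{"type":"number"}}}},"newtons":{"type":"number"}},"required":["plan"]}

```bash
mkdir -p pics
python3 - <<'E'
from cell import arm
import cv2,numpy as np
for n in("scene","top"):
    p,d=arm.capture(n); cv2.imwrite(f"pics/{n}0.png",p[:,:,::-1]); np.savez(f"{n}0.npz",p=p,d=d)
    c=arm.camera_params(n); print(n,c)
s=arm.state();print(s['time_s'],s['tool_pos'],s['tool_rot'],s['wrist_force'],arm.grip_depth)
E
```

```text
scene {'fx': 613.8539704747421, 'fy': 613.8539704747421, 'cx': 316.93866760867263, 'cy': 239.4728407052509, 'pose': array([[ 0.12531721, -0.71170358,  0.6912117 ,  1.21401531],
       [ 0.99210631,  0.09308939, -0.08402048, -0.07020542],
       [-0.0045468 ,  0.6962847 ,  0.71775131,  0.84127138],
       [ 0.        ,  0.        ,  0.        ,  1.        ]])}
top {'fx': 538.0768810370325, 'fy': 538.0768810370325, 'cx': 313.47851989510684, 'cy': 239.5847143578947, 'pose': array([[-0.02029282,  0.99379243, -0.10938377,  0.43696983],
       [-0.9996989 , -0.02167869, -0.01149538, -0.00313477],
       [-0.01379532,  0.10911756,  0.99393312,  0.85914362],
       [ 0.        ,  0.        ,  0.        ,  1.        ]])}
0.1 [ 0.18509606 -0.59661716  0.21338951] [ 9.88713186e-01  1.49819665e-01 -4.00602096e-05 -5.49995239e-04] [ 0.82875373 -0.16754713 -0.12822261] 0.0188
```

View pics/scene0.png

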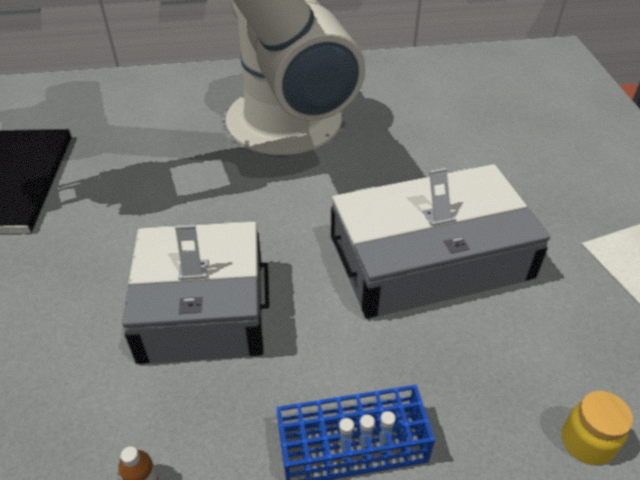

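View pics/top0.png

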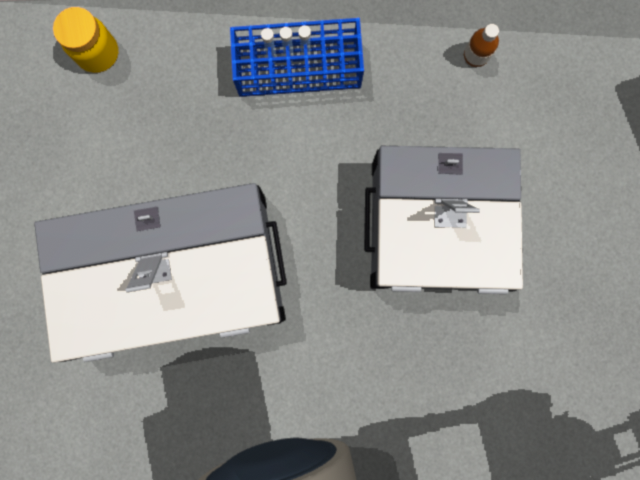

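The scene view has the long case on the right, and the top view has it on the left (+y). In the top view its lid spans about (37–280, 186–357), the staple is near (148,218) and the hasp root near (152,257). Both hasps lean back toward the robot. Next I'll measure the poses.

```bash
cat > h.py <<'E'
import numpy as np
from cell import arm
def ray(n,uv,z):
    c=arm.camera_params(n);T=c['pose'];uv=np.atleast_2d(uv).astype(float)
    d=np.c_[(uv[:,0]-c['cx'])/c['fx'],-(uv[:,1]-c['cy'])/c['fy'],-np.ones(len(uv))]@T[:3,:3].T
    o=T[:3,3];return o+d*((z-o[2])/d[:,2])[:,None]
def cloud(n,d):
    c=arm.camera_params(n);T=c['pose'];v,u=np.mgrid[:480,:640]
    P=np.stack([(u-c['cx'])/c['fx']*d,-(v-c['cy'])/c['fy']*d,-d],-1)
    return P@T[:3,:3].T+T[:3,3]
E
python3 - <<'E'
from h import *
import cv2
for n in("top","scene"):
    f=np.load(n+"0.npz");p=f['p'];d=f['d'];P=cloud(n,d)
    # flat tops by height
    m=((abs(P[...,2]-.112)<.008)&(d>0)&(P[...,0]>.2)).astype(np.uint8)
    m=cv2.morphologyEx(m,cv2.MORPH_CLOSE,np.ones((9,9)));m=cv2.morphologyEx(m,cv2.MORPH_OPEN,np.ones((9,9)))
    for c in cv2.findContours(m,0,2)[0]:
        if cv2.contourArea(c)<4000: continue
        w=ray(n,c[:,0],.112)[:,:2]
        r=cv2.minAreaRect((w*1000).astype(np.float32)); print(n,np.round(r[0]),np.round(r[1]),round(r[2],1),'z',np.median(P[...,2][m>0]))
        ang=r[2] if abs(r[2])<45 else r[2]-90
        a=np.radians(ang);R=np.array([[np.cos(a),-np.sin(a)],[np.sin(a),np.cos(a)]])
        L=(P[...,:2]-np.array(r[0])/1000)@R  # case coords
        sel=(d>0)&(abs(L[...,0])<.1)&(abs(L[...,1])<.06)&(P[...,2]>.124)&(P[...,2]<.21)
        q=np.c_[L[sel],P[...,2][sel]]
        for lo in np.arange(.12,.21,.01):
            k=q[(q[:,2]>=lo)&(q[:,2]<lo+.01)]
            if len(k)>3: print('  z%.3f n%d'%(lo,len(k)),np.round(np.median(k,0)*1000),np.round(np.ptp(k,0)*1000))
E
```

```text
top [477. 227.] [206. 319.] 8.8 z 0.11126689506825638
  z0.120 n91 [ 21.   1. 127.] [65. 29.  6.]
  z0.130 n89 [ 14.  -1. 134.] [ 9. 31. 10.]
  z0.140 n89 [  7.  -0. 144.] [10. 31. 10.]
  z0.150 n113 [  1.   2. 154.] [10. 30. 10.]
  z0.160 n46 [ -5.  -6. 165.] [ 8. 31.  9.]
  z0.170 n101 [-11.  -0. 175.] [10. 30. 10.]
  z0.180 n108 [-17.   0. 185.] [12. 30. 10.]
  z0.190 n94 [-22.   1. 192.] [ 6. 29.  4.]
top [ 545. -185.] [200. 206.] 87.4 z 0.11126689506825638
  z0.120 n57 [ 78.  -1. 127.] [63. 29.  5.]
  z0.130 n23 [ 20.   3. 132.] [ 5. 29.  9.]
  z0.140 n26 [ 17.   3. 143.] [ 6. 29.  9.]
  z0.150 n48 [ 12.   1. 158.] [ 6. 29. 10.]
  z0.160 n19 [  9.  10. 162.] [ 5. 29.  9.]
  z0.170 n25 [  6.   5. 178.] [ 7. 30.  8.]
  z0.180 n31 [  3.   2. 186.] [ 5. 29.  9.]
  z0.190 n65 [ -3.   3. 199.] [ 8. 31. 10.]
  z0.200 n66 [ -3.  -2. 201.] [ 5. 30.  4.]
scene [ 552. -187.] [200. 208.] 87.4 z 0.11273502386596074
  z0.120 n110 [ 17.  -0. 127.] [65. 30.  6.]
  z0.130 n115 [ 14.  -1. 135.] [66. 30. 10.]
  z0.140 n121 [ 11.   0. 145.] [ 8. 30. 10.]
  z0.150 n126 [  7.  -0. 155.] [13. 30. 10.]
  z0.160 n63 [  5.  -6. 163.] [10. 30. 10.]
  z0.170 n64 [  0.   5. 176.] [ 7. 30. 10.]
  z0.180 n129 [ -2.  -0. 185.] [ 9. 30. 10.]
  z0.190 n130 [ -5.  -0. 195.] [11. 30. 10.]
  z0.200 n53 [ -7.  -1. 202.] [ 8. 30.  5.]
scene [483. 226.] [208. 322.] 8.8 z 0.11273502386596074
  z0.120 n90 [ 14.   1. 127.] [69. 32.  6.]
  z0.130 n123 [  9.   1. 135.] [73. 31. 10.]
  z0.140 n118 [  2.   1. 144.] [12. 32. 10.]
  z0.150 n108 [ -3.   1. 154.] [14. 33. 10.]
  z0.160 n55 [-10.  -7. 165.] [15. 31. 10.]
  z0.170 n104 [-17.   1. 175.] [11. 31.  9.]
  z0.180 n125 [-22.  -0. 185.] [15. 31. 10.]
  z0.190 n57 [-27.   3. 192.] [ 8. 31.  4.]
```

Emit:
{"fn": "send_rows", "kwargs": {"plan": [[[0,0,0.07,0.023,0.034,0.007,0],[0,0,0.07,0.023,0.034,0.007,0],[0,0,0.07,0.023,0.034,0.007,0],[0,0,0.07,0.023,0.034,0.007,0],[0,0,0.07,0.023,0.034,0.007,0],[0,0,0.07,0.023,0.034,0.007,0],[0,0,0.07,0.023,0.034,0.007,0],[0,0,0.07,0.023,0.034,0.007,0],[0,0,0.07,0.023,0.034,0.007,0],[0,0,0.07,0.023,0.034,0.007,0],[0,0,0.07,0.023,0.034,0.007,0],[0,0,0.07,0.023,0.034,0.007,0]]]}}

```text
time_s: 1.3
tool_pos: [0.4617, -0.1873, 0.2981]
tool_rot: [0.841, 0.541, -0.0, -0.0]
wrist_force: [0.5, -0.6, 0.3]
gripper_width: 0.0009
grasp_force: 0.0
```

Emit:
{"fn": "send_rows", "kwargs": {"plan": [[[0,0,0.0487,-0.003,0.034,0,0],[0,0,0.0487,-0.003,0.034,0,0],[0,0,0.0487,-0.003,0.034,0,0],[0,0,0.0487,-0.003,0.034,0,0],[0,0,0.0487,-0.003,0.034,0,0],[0,0,0.0487,-0.003,0.034,0,0],[0,0,0.0487,-0.003,0.034,0,0],[0,0,0.0487,-0.003,0.034,0,0],[0,0,0.0487,-0.003,0.034,0,0],[0,0,0.0487,-0.003,0.034,0,0],[0,0,0.0487,-0.003,0.034,0,0],[0,0,0,0,0,0,0]]]}}

```text
time_s: 2.5
tool_pos: [0.4275, 0.1881, 0.2977]
tool_rot: [0.667, 0.745, 0.0, -0.0]
wrist_force: [-0.3, 0.3, 0.9]
gripper_width: 0.0003
grasp_force: 0.0
```

Emit:
{"fn": "send_rows", "kwargs": {"plan": [[[0,0,0.043,-0.004,0.029,0,0],[0,0,0,0,0,-0.03,0],[0,0,0,0,0,-0.03,0],[0,0,0,0,0,-0.03,0],[0,0,0,0,0,-0.03,0],[0,0,0,0,0,0,0]]]}}

```text
time_s: 3.1
tool_pos: [0.4222, 0.2128, 0.1751]
tool_rot: [0.653, 0.757, -0.003, -0.001]
wrist_force: [-0.3, -0.2, 0.2]
gripper_width: 0.0005
grasp_force: 0.0
```

Run:
```python
from h import *
import cv2
p,d=arm.capture("scene");print(arm.state()['tool_pos'],arm.state()['wrist_force'])
cv2.imwrite("pics/s1.png",cv2.resize(p[100:340,290:610,::-1],None,fx=2,fy=2))
P=cloud("scene",d);L=(P[...,:2]-[.481,.226]);e=np.array([.9882,.153]);x=L@e;y=L@[-e[1],e[0]]
s=(d>0)&(abs(x-.075)<.02)&(abs(y)<.02)&(P[...,2]>.119);print('staple',np.median(x[s]),np.median(y[s]),P[...,2][s].max(),s.sum())
```

```text
[0.4232587  0.21327582 0.17707643] [ 0.25784693 -0.13864853  0.03077572]
staple 0.07602166570813784 -0.001074596253764504 0.1317952403876016 43
```

View pics/s1.png

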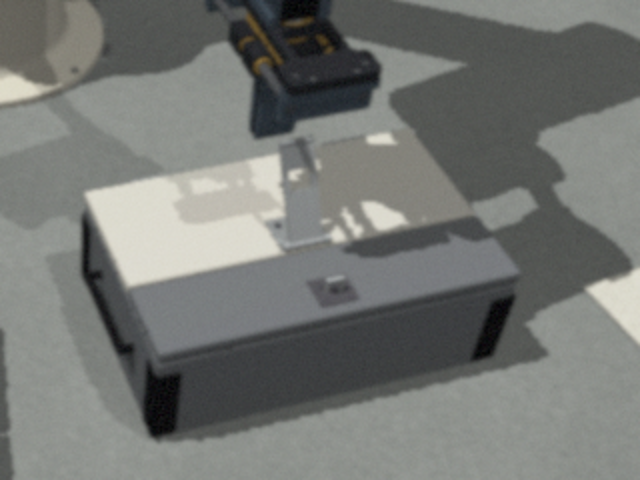

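The fingers (crop about (270,110)) are behind the hasp tip (about (298,145)), and the staple measures where the model puts it. Now push it over.

Emit:
{"fn": "send_rows", "kwargs": {"plan": [[[0,0,0,0.008,0.0025,0.001,0],[0,0,0,0.008,0.0025,0.001,0],[0,0,0,0.009,0.0025,0.001,0],[0,0,0,0.0095,0.0015,0.0033,0],[0,0,0,0.0095,0.0015,0.0033,0],[0,0,0,0.0095,0.0015,0.0033,0],[0,0,0,0.0095,0.0015,0.0033,0],[0,0,0,0.01,0.0016,-0.0014,0],[0,0,0,0.01,0.0016,-0.0014,0],[0,0,0,0.01,0.0016,-0.0014,0],[0,0,0,0.01,0.0016,-0.0014,0],[0,0,0,0,0,0,0]]]}}

```text
time_s: 4.35
tool_pos: [0.5284, 0.2341, 0.188]
tool_rot: [0.653, 0.758, 0.0, 0.0]
wrist_force: [-0.1, 0.5, -0.1]
gripper_width: 0.0003
grasp_force: 0.0
```

Emit:
{"fn": "send_rows", "kwargs": {"plan": [[[0,0,0,0.0085,0.001,-0.006,0],[0,0,0,0.0085,0.001,-0.006,0],[0,0,0,0.0085,0.001,-0.007,0],[0,0,0,0.0085,0.001,-0.007,0],[0,0,0,0,0,0,0]]]}}

```text
time_s: 4.85
tool_pos: [0.5619, 0.2378, 0.1611]
tool_rot: [0.653, 0.758, -0.0, -0.0]
wrist_force: [0.6, 0.5, 0.1]
gripper_width: 0.0007
grasp_force: 0.0
```

Run:
```python
from h import *
import cv2
p,d=arm.capture("scene");print(arm.state()['tool_pos'],arm.state()['wrist_force'])
cv2.imwrite("pics/s2.png",cv2.resize(p[100:340,290:610,::-1],None,fx=2,fy=2))
```

```text
[0.56138977 0.23787309 0.16170747] [-0.14888964 -0.06936933  0.02991812]
```

View pics/s2.png

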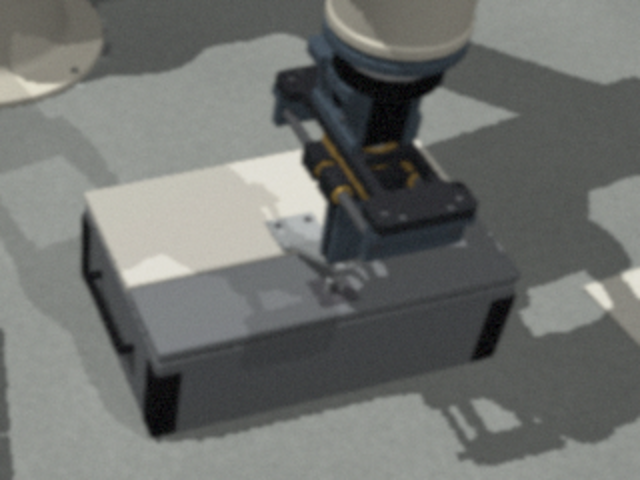

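The hasp now leans forward under the fingers (crop about (330,265)), ahead of them and over the staple. Press it down.

Emit:
{"fn": "send_rows", "kwargs": {"plan": [[[0,0,0,0.0045,0.001,-0.007,0],[0,0,0,0.0045,0.001,-0.007,0],[0,0,0,0.004,0.0005,-0.007,0],[0,0,0,0.002,0.0005,-0.006,0],[0,0,0,0.002,0,-0.006,0],[0,0,0,0.001,0,-0.005,0],[0,0,0,0,0,-0.004,0],[0,0,0,0,0,0,0]]]}}

```text
time_s: 5.7
tool_pos: [0.5789, 0.2409, 0.12]
tool_rot: [0.653, 0.758, -0.0, -0.0]
wrist_force: [0.3, 0.4, -0.4]
gripper_width: 0.0006
grasp_force: 0.0
```

Emit:
{"fn": "send_rows", "kwargs": {"plan": [[[0,0,0,0,0,-0.001,0],[0,0,0,0,0,-0.001,0],[0,0,0,0,0,-0.001,0],[0,0,0,0,0,0,0]]]}}

```text
time_s: 6.1
tool_pos: [0.5794, 0.241, 0.118]
tool_rot: [0.653, 0.758, 0.0, 0.0]
wrist_force: [-1.8, -0.9, 6.7]
gripper_width: 0.0005
grasp_force: 3.3
```

Contact at 6.7 N with the TCP at z = 0.118, which is where the closed hasp's top should be. Retreat and check.

Emit:
{"fn": "send_rows", "kwargs": {"plan": [[[0,0,0,0,0,0.02,0],[0,0,0,0,0,0.03,0],[0,0,0,0,0,0.03,0],[0,0,0,0,0,0.03,0],[0,0,0,-0.03,0,0.03,0],[0,0,0,-0.04,0,0.02,0],[0,0,0,-0.04,0,0,0],[0,0,0,-0.03,0,0,0],[0,0,0,0,0,0,0],[0,0,0,0,0,0,0]]]}}

```text
time_s: 7.1
tool_pos: [0.4391, 0.2411, 0.278]
tool_rot: [0.652, 0.758, 0.0, 0.0]
wrist_force: [0.3, -0.1, -0.5]
gripper_width: 0.0008
grasp_force: 0.0
```

Run:
```python
from h import *
import cv2
p,d=arm.capture("scene");print(arm.state()['tool_pos'],arm.state()['wrist_force'])
cv2.imwrite("pics/s3.png",p[:,:,::-1])
P=cloud("scene",d);L=(P[...,:2]-[.481,.226]);e=np.array([.9882,.153]);x=L@e;y=L@[-e[1],e[0]]
for a in range(20,115,10):
    s=(d>0)&(abs(x-a/1e3)<.005)&(abs(y)<.012);print(a,np.median(P[...,2][s]).round(4),P[...,2][s].max().round(4))
```

```text
[0.43980533 0.24110355 0.27781064] [-0.11768267  0.1469367   0.02601003]
20 0.3739 0.4011
30 0.3991 0.4023
40 0.3688 0.4021
50 0.3894 0.4022
60 0.1182 0.1212
70 0.1167 0.1294
80 0.1183 0.1307
90 0.1185 0.1205
100 0.059 0.1207
110 0.0025 0.1216
```

View pics/s3.png

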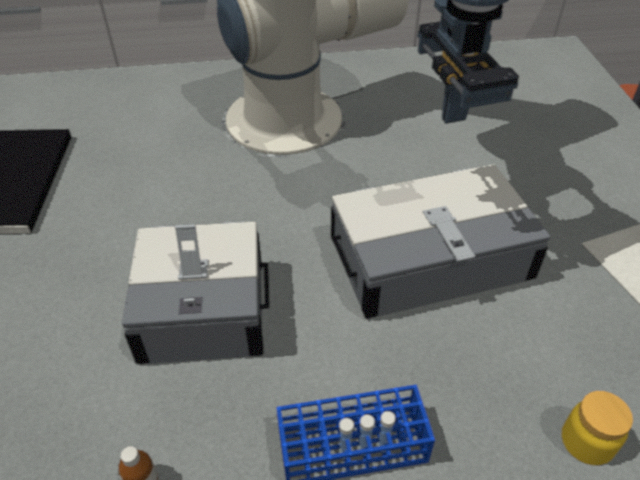

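The long hasp lies flat at z ≈ 0.118, with the staple up through its slot at about (457,243). The short hasp still stands open at about (187,250), and the arm is clear of both cases.

```bash
python3 -c "
from cell import arm
print(arm.hand_in())"
```

```text
the job is handed in; nothing more can be done
None
```

The longer case's hasp is down flat on its catch with the staple up through the slot, the shorter case's hasp was left standing open, and the job is handed in with the arm clear; the hand-in gave no verdict.

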